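Open the brush-drying cabinet to its height marker

ROBOT

A 6-joint arm with a two-finger parallel gripper is mounted at the origin on the work surface. World frame = base frame: x ahead of the robot, y to its left, z up, the work surface at z = 0. Lengths are in mm, angles in rad, forces in N, time in s.
With the tool pointing down it reaches from about 325 to 875 mm from the base axis. Payload 4.4 kg.
Tool frame: the origin (TCP) lies on the centre line of the jaws, within the pads' length; the fingertips stand ahead of it and the grasp point (between the pads) lies 6 mm ahead of it (ctrl.tcp_to_tips is the z of the fingertips in the tool frame, in mm); z points along the fingers, y is the line along which they close (so a half turn about z gives the same grasp; the last joint's range is limited). The gripper opens to 85 mm and grips with 20 to 120 N. Pads are 22 mm wide; open, the fingers measure 114 mm over their backs; the gripper's body (76 mm by 85 mm) begins 54 mm behind the grasp point. The pads swing forward as they close: fully open they stand 13 mm farther back than shut.
Start: joints at [-1.46, 0.207, 1.542, -0, 1.393, -0.15], TCP at [148.253, -555.561, 256.282] pointing down, gripper open.
Joint ranges: [-2.73, 2.73], [-0.86, 2.22], [0.23, 2.46], [-1.11, 4.25], [0.08, 2.63], [-2.82, 2.82]. Speed limits (rad/s): [2.79, 2.79, 3.14, 3.14, 3.14, 3.14].

INTERFACE

Orientations are given as a 3x3 rotation matrix whose columns are the frame's x, y, z axes.
In Python, from plant import ctrl, sensors, optics gives the robot as it stands. Calls block until the motion is done:
- ctrl.move_ptp(position, orientation): joint-space move of the TCP to a pose.
- ctrl.move_l(position, rot=None, vel=150, threshold=None): straight line of the TCP; rot=None keeps the orientation; vel is the mean speed in mm/s. With threshold (N) it stops when the force on the tool has changed by that much, and returns True; else False.
- ctrl.set_joints(angles): joint-space move.
- ctrl.gripper_to(opening, force=None): finger opening in mm; force is the grip in N (None keeps the last); returns when the fingers have stopped.
- ctrl.hold(seconds).
- ctrl.solve_ik(position, orientation): joint angles nearest the present ones, or None.
- sensors.read_state(): the state.
- optics.grab_frame(name): name is "scene" or "top"; returns (picture, depth): 480x640x3 uint8, red, green, blue; 480x640 float32, mm along the optical axis (not along the pixel's ray), 0 where there is no reading.
- optics.camera_params(name): a dict with "mtx" (3x3 intrinsics, pixels), "R" (3x3) and "t" (3): a world point X has camera coordinates R X + t. Camera axes: x right, y down, z forward; pixel columns grow to the right and rows downward; lengths in mm; the calibration is good to about 2 mm. A picture is of the moment at which its call begins. camera_params takes no time and is no camera call.
A pose or a line that the arm cannot do raises ctrl.MotionError and nothing moves.
- ctrl.finish_job(): hands the job in; it is judged then, once.
The state is a dict: "t": time; "q": joint angles; "qvel": joint speeds; "tau": joint torques, N m; "eef_pos": TCP position; "eef_rot": TCP orientation; "force": force on the tool from outside, world axes, zero at the start; "wrist_torque": the same for the moment, N m; "grip_width": finger opening in mm; "grasp_force": force on a finger pad.
Only numpy, scipy, OpenCV 4.12 (cv2) and the standard library are available. Lean on these libraries where they do the work, as an engineer would, in place of code of your own. Each camera call takes 0.05 s, during which the arm holds its last target. There are 200 camera calls.

TASK

Two brush-drying cabinets stand on the kitchen counter with their shutters ajar. Raise the blue shutter by pushing up under its lip until the lip is level with the green marker on that cabinet's post, and leave it standing there. Leave the white shutter and the green marker as they are.

Things in the scene. Friction and masses are not known exactly. Their poses are not given: they have to be found in the camera images.
- blue_lip (a point): Middle of the lower front edge of the blue shutter's lip, which is 200 mm wide, 12 mm thick and sticks out 35 mm towards the robot from the pane's lower edge; below it the cabinet is open, the nearest brush head 35 mm or more behind the pane. x: level into the cabinet, y: along the lip to the left, z: up. Shutter: clear pane in blue frame, 222 x 130 mm, between 420 mm high posts.
- blue_shutter (a joint): Height of the blue shutter above closed, m: 0 closed (lip's underside 20 mm above the counter), grows as it slides straight up, end stop 0.27, starts ajar at 0.06 to 0.10. A spring balance carries its weight: 2 to 5 N upwards moves it and it stays where it is left. Its white cabinet is fixed, 270 mm wide, 180 mm deep.
- green_marker (a point): Green clip on the left post (seen from the robot) of the blue shutter's cabinet: a collar 16 mm high with a flag 45 x 50 x 8 mm sticking out to the left. Point in the flag at the clip's mid-height, 164 mm left of the lip's middle and 41 mm farther in than its front edge. The lip's underside is to come to this height, 160 to 255 mm above the counter. A knock of 15 N shifts it.
- white_lip (a point): The same point, with the same axes, on the lip of the other cabinet's shutter: same make and size but white, with a yellow clip. To be left alone. The two fixed cabinets stand side by side in either order, about 390 mm between centres.

How it is judged:
By the outcome, as a careful person would: the job done as asked, in the order asked, and still so for the second after the job is handed in, with the robot touching nothing.
It also fails if it takes over 32 s, if anything falls off the work surface, if the arm or the gripper's body presses on something with over 40 N, if the wrist force passes 120 N, or if a joint passes its speed limit or range.

## Working session

There is one attempt and no reset: what is moved stays moved. The work goes in short steps, each a Python script; the robot and the scene stay as the last script left them, time stands still between calls to the robot, and variables do not carry over. Pictures are saved under pics/ and viewed, at most 10 in all, crops included, and the job is handed in when it is done.

```bash
ls; mkdir -p pics; python3 - <<'E'
from plant import ctrl, sensors, optics
import cv2, numpy as np
for n in ("scene","top"):
    p,d=optics.grab_frame(n); cv2.imwrite(f"pics/{n}0.png",p[:,:,::-1]); np.save(f"{n}0.npy",p); np.save(f"{n}0d.npy",d)
    c=optics.camera_params(n); print(n,c["mtx"].round(1).tolist(),(-c["R"].T@c["t"]).round(1),c["R"].round(3).tolist())
print(ctrl.tcp_to_tips,sensors.read_state()["t"],sensors.read_state()["eef_rot"])
E
```

```text
pics
scene [[488.8, 0.0, 320.4], [0.0, 488.8, 238.6], [0.0, 0.0, 1.0]] [ 387.9 -284.7  825.7] [[0.844, -0.537, -0.001], [-0.45, -0.707, -0.546], [0.293, 0.461, -0.838]]
top [[462.3, 0.0, 319.4], [0.0, 462.3, 232.9], [0.0, 0.0, 1.0]] [513.7  73.3 853.6] [[0.019, -1.0, -0.007], [-0.987, -0.018, -0.157], [0.157, 0.01, -0.988]]
25.0 0.1 [[ 9.66180984e-01  2.57864810e-01 -2.13343274e-04]
 [ 2.57864693e-01 -9.66178836e-01  2.06339520e-03]
 [ 3.25949257e-04 -2.04862690e-03 -9.99997848e-01]]
```

View pics/scene0.png

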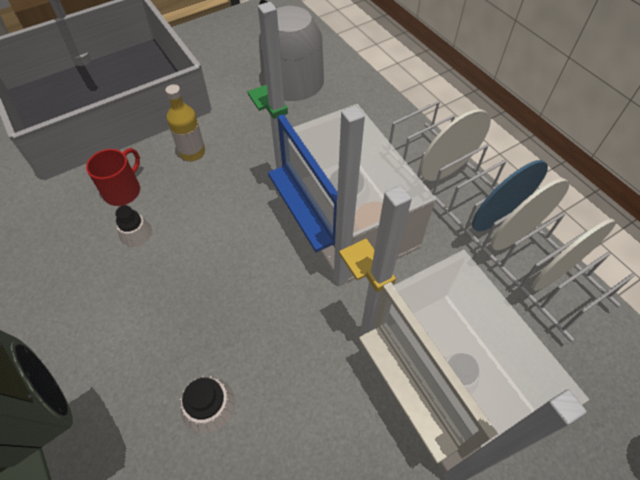

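View pics/top0.png

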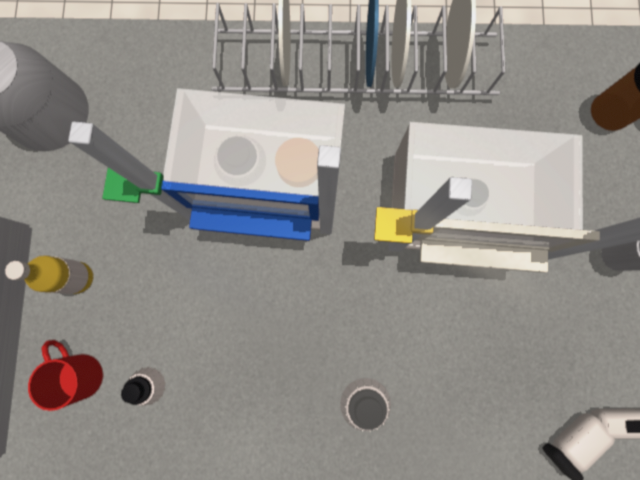

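The scene view shows the blue lip around (300,210), with the green clip at (265,98). In the top view the blue lip spans columns 190–312 at row ~225, the green flag is at (122,186), and the white cabinet is to the right with its yellow clip at (394,225).

```bash
cat > h.py <<'E'
import numpy as np, cv2
from plant import ctrl, sensors, optics
def cloud(n,p,d):
    c=optics.camera_params(n); v,u=np.mgrid[:480,:640]
    K=c["mtx"]; X=np.stack([(u-K[0,2])/K[0,0]*d,(v-K[1,2])/K[1,1]*d,d],-1)
    return (X-c["t"])@c["R"]
def mask(p,col):
    h=cv2.cvtColor(p,cv2.COLOR_RGB2HSV)
    lo,hi={"blue":((108,150,60),(125,255,255)),"green":((55,120,50),(80,255,255)),"yellow":((20,150,150),(30,255,255))}[col]
    m=cv2.inRange(h,lo,hi); k,l,s,_=cv2.connectedComponentsWithStats(m)
    return l==1+np.argmax(s[1:,4])
E
python3 - <<'E'
from h import *
for n in ("scene","top"):
    p=np.load(n+"0.npy");d=np.load(n+"0d.npy");X=cloud(n,p,d)
    for c in ("blue","green"):
        m=mask(p,c)&(d>0); m=cv2.erode(m.astype(np.uint8),np.ones((2,2)))>0
        P=X[m]; v,u=np.nonzero(m)
        print(n,c,m.sum(),"uv",u.min(),u.max(),v.min(),v.max(),"pct z",np.percentile(P[:,2],[2,10,25,50,75,90,98]).round(1))
        print(np.percentile(P,[1,50,99],axis=0).round(1).tolist())
        if c=="blue":
            z=np.histogram(P[:,2],bins=np.arange(40,300,6)); print(dict((int(a),int(b)) for a,b in zip(z[1],z[0]) if b))
            L=P[P[:,2]<np.percentile(P[:,2],10)+12]
        else:
            # flag: top face
            zt=np.percentile(P[:,2],60); L=P[abs(P[:,2]-zt)<4]
        r=cv2.minAreaRect(L[:,:2].astype(np.float32)); print("rect",r, cv2.boxPoints(r).round(1).tolist(),"z",np.median(L[:,2]))
E
```

```text
scene blue 1472 uv 270 331 167 249 pct z [105.6 106.7 107.4 108.2 109.  109.8 110.9]
[[622.8, 96.5, 105.3], [643.0, 186.2, 108.2], [664.8, 287.2, 111.3]]
{100: 70, 106: 1397, 112: 5}
rect ((644.2951049804688, 192.33993530273438), (196.48989868164062, 34.12151336669922), 85.430419921875) [[619.5, 95.80000305175781], [653.5, 93.0], [669.0999755859375, 288.8999938964844], [635.0999755859375, 291.6000061035156]] z 108.17632176658239
scene green 277 uv 250 286 87 113 pct z [231.2 232.9 233.6 234.3 235.1 236.3 238.1]
[[651.9, 300.5, 230.7], [664.5, 352.5, 234.3], [686.7, 373.4, 238.5]]
rect ((669.5725708007812, 337.5240783691406), (37.214717864990234, 74.67045593261719), 0.7125994563102722) [[650.5, 374.6000061035156], [651.4000244140625, 300.0], [688.5999755859375, 300.3999938964844], [687.7000122070312, 375.1000061035156]] z 234.28024914085609
top blue 3860 uv 163 317 183 239 pct z [104.8 106.  107.  108.3 220.7 225.4 226.7]
[[624.6, 86.5, 104.2], [655.1, 193.2, 108.3], [677.2, 297.3, 227.1]]
{100: 379, 106: 2211, 112: 63, 118: 9, 124: 6, 130: 11, 136: 12, 142: 6, 148: 8, 154: 7, 160: 11, 166: 13, 172: 9, 178: 11, 184: 12, 190: 11, 196: 15, 202: 17, 208: 14, 214: 55, 220: 775, 226: 205}
rect ((646.5715942382812, 193.892578125), (215.45240783691406, 35.867584228515625), 85.28890991210938) [[619.9000244140625, 88.0], [655.5999755859375, 85.0999984741211], [673.2999877929688, 299.79998779296875], [637.5, 302.70001220703125]] z 107.43029690365216
top green 818 uv 104 161 170 201 pct z [230.4 231.9 232.6 233.4 234.2 235.1 237. ]
[[652.5, 301.7, 229.5], [667.7, 355.0, 233.4], [692.4, 376.8, 237.5]]
rect ((671.8646240234375, 339.9219665527344), (75.45331573486328, 41.1168098449707), 84.42779541015625) [[647.7000122070312, 304.3999938964844], [688.7000122070312, 300.3999938964844], [696.0, 375.5], [655.0999755859375, 379.5]] z 233.43693416027267
```

```bash
cat >> h.py <<'E'
C=np.array([627.,194.]); ax=np.array([.9968,-.0795]); ay=np.array([.0795,.9968])
def rot(tilt,s=1,yvert=False):
    X=np.r_[ax,0]; Z=np.array([0,0,1.])
    z=np.cos(tilt)*X-np.sin(tilt)*Z
    y=s*np.r_[ay,0]
    if yvert: y=np.cross(z,y)
    return np.stack([np.cross(y,z),y,z],1)
def tcp(dx,dz,tilt,h):  # tip centre at dx behind lip front edge, height h -> TCP
    tip=np.r_[C+ax*dx,h]; return tip-25*rot(tilt)[:,2]
E
python3 - <<'E'
from h import *
print(sensors.read_state()["t"])
for tdeg in (0,10,20,30,40):
  for s in (1,-1):
    for yv in (0,1):
      t=np.radians(tdeg);R=rot(t,s,yv); out=[]
      for dx,h in((-120,60),(25,60),(25,215),(-120,215)):
        q=ctrl.solve_ik(tcp(dx,0,t,h),R); out.append(None if q is None else np.round(q,2).tolist())
      print(tdeg,s,yv,out)
# obstacles: height map from top
p=np.load("top0.npy");d=np.load("top0d.npy");X=cloud("top",p,d)
for n,(r0,r1,c0,c1) in dict(cup=(380,435,340,395),pot=(365,410,115,160),mug=(335,415,25,105),wlip=(240,272,420,550)).items():
    P=X[r0:r1,c0:c1].reshape(-1,3);P=P[P[:,2]>15]; print(n,np.percentile(P,[2,98],axis=0).round(0).tolist())
E
```

```text
0.1
0 1 0 [[0.58, 0.91, 2.19, 3.8, 1.54, 1.54], [0.36, 0.9, 1.99, 3.59, 1.34, 1.46], [0.36, 0.47, 2.11, 3.64, 1.07, 1.31], [0.58, 0.36, 2.34, 3.85, 1.23, 1.3]]
0 1 1 [None, None, None, None]
0 -1 0 [[0.58, 0.91, 2.19, 3.8, 1.54, -1.6], [0.36, 0.9, 1.99, 3.59, 1.34, -1.68], [0.36, 0.47, 2.11, 3.64, 1.07, -1.83], [0.58, 0.36, 2.34, 3.85, 1.23, -1.85]]
0 -1 1 [[0.58, 0.91, 2.19, 3.8, 1.54, -0.03], [0.36, 0.9, 1.99, 3.59, 1.34, -0.11], [0.36, 0.47, 2.11, 3.64, 1.07, -0.26], [0.58, 0.36, 2.34, 3.85, 1.23, -0.28]]
10 1 0 [[0.57, 0.73, 2.26, 3.81, 1.27, 1.47], [0.35, 0.75, 2.04, 3.63, 1.08, 1.41], [0.35, 0.33, 2.12, 3.76, 0.78, 1.18], [0.57, 0.17, 2.36, 3.98, 0.93, 1.12]]
10 1 1 [None, None, [0.35, 0.33, 2.12, 3.76, 0.78, 2.75], [0.57, 0.17, 2.36, 3.98, 0.93, 2.69]]
10 -1 0 [[0.57, 0.73, 2.26, 3.81, 1.27, -1.67], [0.35, 0.75, 2.04, 3.63, 1.08, -1.74], [0.35, 0.33, 2.12, 3.76, 0.78, -1.96], [0.57, 0.17, 2.36, 3.98, 0.93, -2.02]]
10 -1 1 [[0.57, 0.73, 2.26, 3.81, 1.27, -0.1], [0.35, 0.75, 2.04, 3.63, 1.08, -0.17], [0.35, 0.33, 2.12, 3.76, 0.78, -0.39], [0.57, 0.17, 2.36, 3.98, 0.93, -0.45]]
2
[... 824 characters left out ...]
 2.03, 3.87, 0.52, -2.03], None, None]
30 -1 1 [[0.5, 0.38, 2.29, 3.99, 0.68, -0.41], [0.31, 0.5, 2.03, 3.87, 0.52, -0.46], None, None]
40 1 0 [None, None, [0.29, 0.12, 1.93, -0.86, 0.37, -0.5], [0.45, -0.14, 2.19, -0.97, 0.48, -0.3]]
40 1 1 [None, None, [0.29, 0.12, 1.93, -0.86, 0.37, 1.07], [0.45, -0.14, 2.19, -0.97, 0.48, 1.27]]
40 -1 0 [None, None, [0.29, 0.12, 1.93, -0.86, 0.37, 2.64], None]
40 -1 1 [None, None, [0.29, 0.12, 1.93, -0.86, 0.37, -2.07], [0.45, -0.14, 2.19, -0.97, 0.48, -1.87]]
cup [[315.0, -39.0, 17.0], [384.0, 34.0, 66.0]]
pot [[347.0, 356.0, 18.0], [397.0, 399.0, 76.0]]
mug [[347.0, 464.0, 17.0], [445.0, 540.0, 91.0]]
wlip [[577.0, -276.0, 121.0], [620.0, -82.0, 171.0]]
```

```bash
python3 - <<'E'
from h import *
t=np.radians(10);R=rot(t)
for dx,h in((-120,330),(-150,300),(-100,300)):
    q=ctrl.solve_ik(tcp(dx,0,t,h),R); print(dx,h,None if q is None else np.round(q,2))
ctrl.set_joints([-1.46,-0.25,1.75,0,1.5,-.15])
s=sensors.read_state();print(s["t"],s["eef_pos"])
q=next(q for q in (ctrl.solve_ik(tcp(dx,0,t,h),R) for dx,h in((-120,330),(-150,300),(-100,300),(-120,240))) if q is not None)
ctrl.set_joints([q[0],-0.25,1.75,0,1.5,-.15])
ctrl.set_joints(q)
ctrl.gripper_to(0)
s=sensors.read_state();print(s["t"],s["eef_pos"],s["force"])
p,d=optics.grab_frame("scene");cv2.imwrite("pics/s1.png",p[:,:,::-1])
E
```

```text
-120 330 None
-150 300 None
-100 300 [ 0.53 -0.08  2.31  4.14  0.73  0.83]
0.85 [ 133.56750508 -421.4577964   376.33509825]
7.6917 [502.77027587 203.89005479 304.31007351] [-0.29686364 -0.12226668  0.20291315]
```

View pics/s1.png

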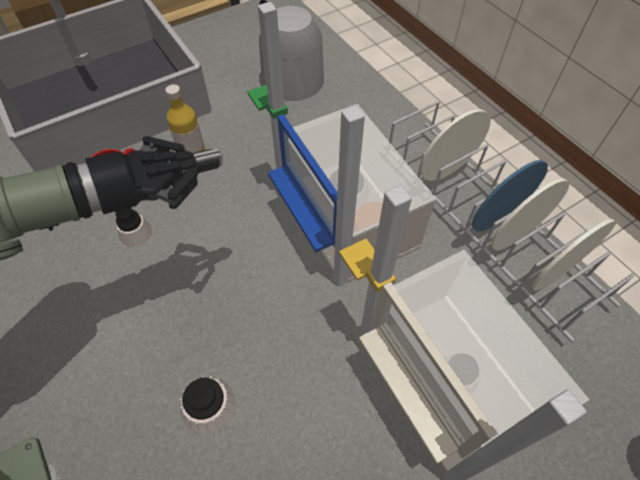

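The gripper is closed at about (205,160), level and in front of the blue lip. It's clear of everything.

```bash
python3 - <<'E'
from h import *
t=np.radians(10);R=rot(t)
ctrl.move_l(tcp(-85,0,t,62),R,vel=200)
print(ctrl.move_l(tcp(24,0,t,62),vel=110,threshold=6))
s=sensors.read_state();print(s["t"],s["eef_pos"],s["force"])
r=ctrl.move_l(tcp(24,0,t,110),vel=25,threshold=1.5)
s=sensors.read_state();print(r,s["t"],s["eef_pos"],s["force"])
p,d=optics.grab_frame("scene");cv2.imwrite("pics/s2.png",p[:,:,::-1])
E
```

```text
False
10.225 [625.50731974 194.05872218  65.69207514] [-0.91237836 -0.19134733  0.15589422]
True 11.1917 [626.25858028 194.01903757  86.17835112] [0.24185575 0.51319247 0.14095079]
```

View pics/s2.png

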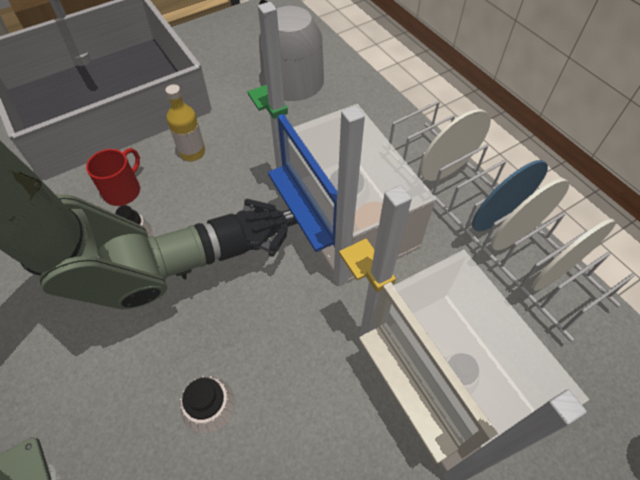

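The tips are under the blue lip at about (293,215). I'll lift most of the way, then measure.

```bash
cat >> h.py <<'E'
def gap(n):
    p,d=optics.grab_frame(n);X=cloud(n,p,d);out=[]
    for c in ("blue","green"):
        m=cv2.erode((mask(p,c)&(d>0)).astype(np.uint8),np.ones((2,2)))>0; P=X[m]
        if c=="green": P=P[(P[:,:2]-C)@ay>145]
        else: P=P[(P[:,:2]-C)@ax<28]
        out+=[np.median(P[:,2]),len(P)]
    return p,out,out[2]+8-out[0]   # remaining rise of the lip
E
python3 - <<'E'
from h import *
s=sensors.read_state();P=np.array(s["eef_pos"]);P[2]=213
ctrl.move_l(P,vel=60)
s=sensors.read_state();print(s["t"],s["eef_pos"],s["force"])
for n in("scene","top"):
    p,o,g=gap(n);print(n,o,g)
    cv2.imwrite(f"pics/{n}3.png",p[:,:,::-1])
E
```

```text
13.525 [626.14948357 193.9084875  212.87963445] [-3.10131062 -0.88178694 -3.96996953]
scene [np.float64(234.94795126977243), 1558, np.float64(234.19514589667932), 207] 7.247194626906889
top [np.float64(234.01148620922646), 2740, np.float64(233.3204924056296), 641] 7.309006196403146
```

View pics/scene3.png

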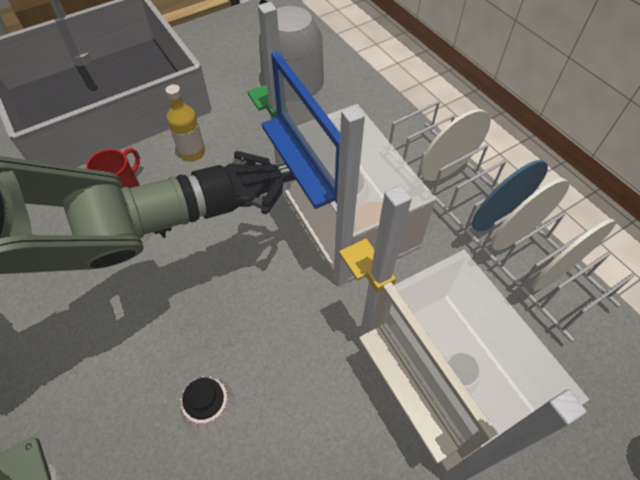

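The blue lip has risen to rows ~122–200, and both views put it 7.3 mm short. The white shutter hasn't moved. I'll finish the lift, drop away and back out.

```bash
python3 - <<'E'
from h import *
P=np.array(sensors.read_state()["eef_pos"]);P[2]+=7.3
ctrl.move_l(P,vel=20); ctrl.hold(.2)
print(sensors.read_state()["eef_pos"],[gap(n)[1:] for n in("scene","top")])
P[2]-=20;ctrl.move_l(P,vel=60)
P[:2]-=ax*90;ctrl.move_l(P,vel=120)
for n in("scene","top"):
    p,o,g=gap(n);print(n,o,g)
    cv2.imwrite(f"pics/{n}4.png",p[:,:,::-1]); np.save(n+"4.npy",p)
# collar vs flag heights
p,d=optics.grab_frame("top");X=cloud("top",p,d);G=X[mask(p,"green")&(d>0)];s=(G[:,:2]-C)@ay
for a in range(105,190,6):
    z=G[(s>=a)&(s<a+6),2]; print(a,len(z),z.size and np.median(z).round(1),end="; ")
print(sensors.read_state()["t"])
E
```

```text
[626.58762304 194.05287392 220.98184764] [([np.float64(243.12967717336306), 1597, np.float64(234.10193402911364), 200], np.float64(-1.0277431442494276)), ([np.float64(242.30622682224362), 2762, np.float64(233.34556797878423), 638], np.float64(-0.9606588434593846))]
scene [np.float64(243.17387282199462), 1585, np.float64(234.09733204028362), 209] -1.076540781711003
top [np.float64(242.2743198072988), 2751, np.float64(233.33758476469632), 646] -0.9367350426024927
105 0 0; 111 37 236.4; 117 13 237.1; 123 13 236.4; 129 11 236.6; 135 41 233.6; 141 62 233.3; 147 73 233.5; 153 86 233.7; 159 92 233.5; 165 104 233.3; 171 115 233.5; 177 121 233.4; 183 97 233.2; 189 0 0; 15.9667
```

View pics/top4.png

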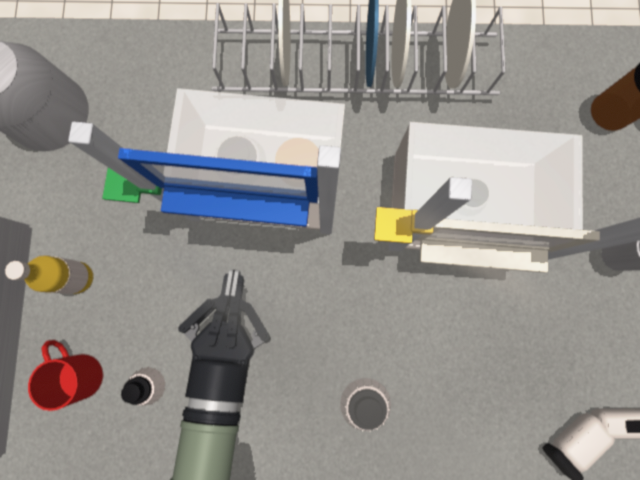

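The top view shows the shutter standing still, the gripper well clear at about (233,275), and the marker and white shutter unmoved. Both cameras put the lip about 1 mm above the marker, which is within measurement error.

```bash
python3 -c "
from plant import ctrl
print(ctrl.finish_job())"
```

```text
the job is handed in; nothing more can be done
None
```

The blue shutter is standing with its lip level with the green marker, measured about 1 mm high, and the job was handed in at about 16 s with the white shutter and the marker unmoved and the robot clear.

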